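# Sound a dispensing barrel with the depth gauge

### The arm

A 7-joint arm with a two-finger parallel gripper is mounted at the origin on the work surface. World frame = base frame: x ahead of the robot, y to its left, z up, the work surface at z = 0. Lengths are in m, angles in rad, forces in N, time in s.
With the tool pointing down it reaches from about 0.425 to 0.95 m from the base axis. Payload 4.7 kg.
Tool frame: the origin (TCP) lies between the finger pads; the fingertips stand 25 mm ahead of it and the grasp point (between the pads) lies 6 mm ahead of it; z points along the fingers, y is the line along which they close (so a half turn about z gives the same grasp; the last joint's range is limited). The gripper opens to 85 mm and grips with 20 to 120 N. Pads are 22 mm wide; open, the fingers measure 114 mm over their backs; the gripper's body (76 mm by 85 mm) begins 54 mm behind the grasp point. The pads swing forward as they close: fully open they stand 13 mm farther back than shut.
Start: joints at [1.287, 0.469, -0.049, 1.532, 0.024, 1.141, -0.082], TCP at [0.17, -0.653, 0.256] pointing down, gripper open.
Joint ranges: [-2.59, 2.59], [-0.33, 1.99], [-1.39, 1.29], [0.1, 2.45], [-1.04, 4.18], [0.21, 1.99], [-2.66, 2.66]. Speed limits (rad/s): [2.57, 2.57, 3.14, 3.14, 3.14, 3.14, 3.14].

### API

Orientations are given as a 3x3 rotation matrix whose columns are the frame's x, y, z axes.
In Python, from rig import * gives the robot as it stands. Calls block until the motion is done:
- movep(position, orientation): joint-space move of the TCP to a pose.
- move_l(position, attitude=None, feed=0.15, until_force=None): straight line of the TCP; attitude=None keeps the orientation; feed is the mean speed in m/s. With until_force (N) it stops when the force on the tool has changed by that much, and returns True; else False.
- move_joints(angles): joint-space move.
- command_gripper(opening, newtons=None): finger opening in m; newtons is the grip in N (None keeps the last); returns when the fingers have stopped.
- sleep(seconds).
- inverse_kinematics(position, orientation): joint angles nearest the present ones, or None.
- sense(): the state.
- camera(name): name is "scene" or "top" or "wrist"; returns (picture, depth): 420x560x3 uint8, red, green, blue; 420x560 float32, m along the optical axis (not along the pixel's ray), 0 where there is no reading.
- camera_params(name): a dict with "K" (3x3 intrinsics, pixels), "dist" ([k1, k2, p1, p2, k3] as OpenCV has them; the pictures are not rectified), "position" and "rotation" of the camera in the world; the wrist camera has in their place "tool_from_camera" (4x4, takes a point from camera to tool coordinates, whose origin is the TCP and whose axes are the flange's). Camera axes: x right, y down, z forward; pixel columns grow to the right and rows downward; lengths in m; the calibration is good to about 2 mm. A picture is of the moment at which its call begins: read the wrist's pose just before it. camera_params takes no time and is no camera call.
A pose or a line that the arm cannot do raises Unreachable and nothing moves.
- finish_job(): hands the job in; it is judged then, once.
The state is a dict: "time_s": time; "joint_pos": joint angles; "qd": joint speeds; "joint_efforts": joint torques, N m; "position": TCP position; "tcp_rot": TCP orientation; "wrist_force": force on the tool from outside, world axes, zero at the start; "ft_torque": the same for the moment, N m; "finger_gap": finger opening in m; "gripper_force": force on a finger pad.
Only numpy, scipy, OpenCV 4.12 (cv2) and the standard library are available. Lean on these libraries where they do the work, as an engineer would, in place of code of your own. Each camera call takes 0.05 s, during which the arm holds its last target. There are 200 camera calls.

### The job

One black barrel in the white rack stands open: find how deep its stopper sits. Take the depth gauge out of its blue stand by its red grip, lower its rod into the open barrel until the brass collar sits flat on the rim and the rod has slid on down through the collar to bottom out on the stopper, and keep it gently pressed there for a full two seconds without driving the stopper down. Then let go and leave the gauge standing upright in the barrel with its collar flat on the rim, ready to be read, and do not disturb the capped barrels or other things.

Things in the scene. Friction and masses are not known exactly. Their poses are not given: they have to be found in the camera images.
- depth_gauge: brass stop collar of the depth gauge, a ring 44 mm across and 14 mm thick with a steel rod of 16 mm diameter through it; origin at the centre of its underside, z up along the rod. At the start it lies on top of the blue stand with the rod hanging in the stand's hole. The whole gauge weighs about 0.2 kg
- gauge_rod (a joint): how far the rod has been pushed down through the collar, m, 0 to 0.075; 0 to 0.010 at the start. The rod's lower end is 25 mm plus this value below the collar's underside. The rod slides along the collar's axis only, with a steady drag of about 4 N, and the collar stays on the rod where it was left: lifting the rod lifts the collar
- grip (a point): centre of the gauge's red, black-ringed round handle (26 mm diameter, 44 mm tall, upright) at the top of the rod, to be gripped from above; on the rod's axis, 139 mm above the rod's lower end; z up
- tip (a point): lower end of the rod, on its axis; z up
- foot: the rod's narrow steel foot, 10 mm diameter, 10 mm long, widening to the 16 mm rod 18 mm above the lower end. This frame's origin lies on the rod's axis 25 mm above the lower end; z up
- stand: blue block, 70 x 70 x 48 mm, fixed to the table, with an upright hole 19 mm wide and 43 mm deep in its middle; origin at the centre of its underside
- rack: white block, 180 x 128 x 42 mm, fixed, with two rows of three barrels 52 mm apart; origin at the centre of its underside, x along its length
- open_barrel: the one black barrel without a teal cap: a round tube 104 mm tall, 26 mm across, rim flange 32 mm across, held fast in the white rack; origin at the centre of its underside, 6 mm above the table, z up. Do not press on it with more than 25 N
- mouth (a point): centre of the open barrel's mouth, at the height of its rim, 110 mm above the table; z up. The bore is 19 mm wide and is closed by an orange stopper, whose top is somewhere from 45 to 75 mm below the rim. The stopper feels rigid, but more than 20 N on it would drive it down; keep the rod on it with about 5 to 10 N
- capped_a: a black barrel 26 mm across with a teal cap (31 mm across), loose in the white rack; top 118 mm above the table; origin at the centre of its underside; leave alone
- capped_b: a black barrel 26 mm across with a teal cap (31 mm across), loose in the white rack; top 118 mm above the table; origin at the centre of its underside; leave alone
- capped_c: a black barrel 26 mm across with a teal cap (31 mm across), loose in the white rack; top 118 mm above the table; origin at the centre of its underside; leave alone
- capped_d: a black barrel 26 mm across with a teal cap (31 mm across), loose in the white rack; top 118 mm above the table; origin at the centre of its underside; leave alone
- capped_e: a black barrel 26 mm across with a teal cap (31 mm across), loose in the white rack; top 118 mm above the table; origin at the centre of its underside; leave alone
- loose_cap: a teal barrel cap, 31 mm across, 20 mm tall, lying on the table; origin under its centre; leave alone
- jar: a white jar, 60 mm across, 85 mm tall; origin under its centre; leave alone
- tape_roll: a paper-coloured tape roll, 70 mm across, 30 mm tall; origin under its centre; leave alone
- spatula: a small spatula, 180 mm long, lying on the table; leave alone

How it is judged:
By the outcome, as a careful person would: the job done as asked, in the order asked, and still so for the second after the job is handed in, with the robot touching nothing.
It also fails if it takes over 61 s, if anything falls off the work surface, if the arm or the gripper's body presses on something with over 40 N, if the wrist force passes 120 N, or if a joint passes its speed limit or range.

## Working session

There is one attempt and no reset: what is moved stays moved. The work goes in short steps, each a Python script; the robot and the scene stay as the last script left them, time stands still between calls to the robot, and variables do not carry over. Pictures are saved under pics/ and viewed, at most 10 in all, crops included, and the job is handed in when it is done.

```bash
mkdir -p pics; ls; python3 - <<'E'
from rig import *
import cv2, numpy as np
a,d=camera("scene"); b,e=camera("top")
np.savez('v0.npz',a=a,d=d,b=b,e=e)
cv2.imwrite('pics/s.png',a[...,::-1]); cv2.imwrite('pics/t.png',b[...,::-1])
for n in("scene","top","wrist"): print(n,camera_params(n))
print(sense())
E
```

```text
pics
scene {'K': array([[429.66820447,   0.        , 275.37682095],
       [  0.        , 429.66820447, 209.72313722],
       [  0.        ,   0.        ,   1.        ]]), 'dist': array([-0.04611873,  0.        ,  0.        ,  0.        ,  0.        ]), 'position': array([0.84976791, 0.29291495, 0.85383319]), 'rotation': array([[-0.85197549,  0.42673622, -0.30337101],
       [ 0.52333953,  0.71168669, -0.46863397],
       [ 0.01592202, -0.55803069, -0.82966755]])}
top {'K': array([[420.09008353,   0.        , 284.14676033],
       [  0.        , 420.09008353, 208.0328779 ],
       [  0.        ,   0.        ,   1.        ]]), 'dist': array([0.03627006, 0.        , 0.        , 0.        , 0.        ]), 'position': array([ 0.45989747, -0.10494182,  1.18422219]), 'rotation': array([[ 0.01328154, -0.99339807,  0.11394684],
       [-0.99982323, -0.01471058, -0.01170956],
       [ 0.01330848, -0.11377118, -0.99341784]])}
wrist {'K': array([[329.70853389,   0.        , 285.12678791],
       [  0.        , 329.70853389, 208.41883982],
       [  0.        ,   0.        ,   1.        ]]), 'dis
[... 564 characters left out ...]
891]), 'qd': array([ 0.00078382, -0.0015027 ,  0.00053874, -0.00286778,  0.00091398,
        0.00041447,  0.00213257]), 'joint_efforts': array([ 1.02976472e-03, -5.11510384e+01, -4.68593824e-02, -2.38388443e+01,
        1.07848377e-02,  4.33889654e-03,  4.14466354e-05]), 'position': array([ 0.17003056, -0.65274814,  0.25535844]), 'tcp_rot': array([[ 9.67704856e-01,  2.52085443e-01, -4.90135515e-04],
       [ 2.52085915e-01, -9.67703378e-01,  1.69231003e-03],
       [-4.76990687e-05, -1.76121290e-03, -9.99998448e-01]]), 'wrist_force': array([0.14543091, 0.09661677, 0.04798808]), 'ft_torque': array([-0.00313323,  0.09152955, -0.03616841]), 'gripper_force': 0.0, 'finger_gap': 0.085506412554361}
```

View pics/s.png

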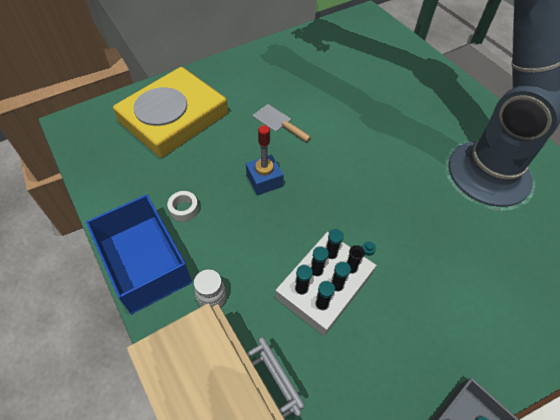

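View pics/t.png

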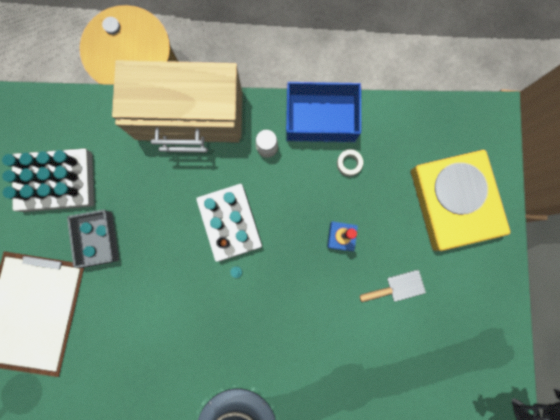

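Scene: red grip at about (264,135), stand (265,175), open barrel (356,254) with the loose cap beside it at (369,248). Top: grip (351,234), open mouth with orange stopper (224,243), rack (229,223). Next I'll get coarse positions from colour masks.

```bash
cat > h.py <<'E'
import numpy as np, cv2
from rig import *
def pose(n,s=None):
    p=camera_params(n)
    if n=="wrist":
        T=p["tool_from_camera"]; R=s["tcp_rot"]; return p,R@T[:3,:3],R@T[:3,3]+s["position"]
    return p,p["rotation"],p["position"]
def ray(n,uv,s=None):
    p,R,o=pose(n,s); x,y=cv2.undistortPoints(np.array([[uv]],float),p["K"],p["dist"])[0,0]
    d=R@[x,y,1]; return o,d/np.linalg.norm(d)
def plane(n,uv,z,s=None):
    o,d=ray(n,uv,s); return o+d*(z-o[2])/d[2]
def meet(rays):
    A=sum(np.eye(3)-np.outer(d,d) for o,d in rays); b=sum((np.eye(3)-np.outer(d,d))@o for o,d in rays)
    x=np.linalg.solve(A,b); return x,[np.linalg.norm((np.eye(3)-np.outer(d,d))@(x-o)) for o,d in rays]
def blobs(m,amin=15):
    n,l,st,c=cv2.connectedComponentsWithStats(m.astype(np.uint8)); return [(c[i].round(1),st[i].tolist()) for i in range(1,n) if st[i,4]>=amin]
def red(a):
    h=cv2.cvtColor(a,cv2.COLOR_RGB2HSV).astype(int); return ((h[...,0]<6)|(h[...,0]>174))&(h[...,1]>180)&(h[...,2]>90)
def down(yaw): # tool z down, tool x at yaw
    c,s=np.cos(yaw),np.sin(yaw); return np.array([[c,s,0],[s,-c,0],[0,0,-1.]])
E
python3 - <<'E'
from h import *
v=np.load('v0.npz');a,b=v['a'],v['b']
A=blobs(red(a)&(np.indices(a.shape[:2])[1]<320));B=blobs(red(b));print(A,B)
sel=lambda L,uv:min(L,key=lambda q:np.hypot(*(q[0]-uv)))[0]
print(meet([ray("scene",sel(A,(264,135))),ray("top",sel(B,(351,234)))]))
h=cv2.cvtColor(b,cv2.COLOR_RGB2HSV).astype(int)
O=blobs((h[...,0]<20)&(h[...,1]>120)&(h[...,2]>60),3);O=[o for o in O if 190<o[0][0]<270 and 180<o[0][1]<280];print(O)
if O:print(plane("top",O[0][0],.05))
print('mouth top',plane("top",(224,242.5),.11),'scene',plane("scene",(356.5,251),.11))
T=blobs((h[...,0]>80)&(h[...,0]<100)&(h[...,1]>150),10)
for c,st in T:
    if 190<c[0]<270 and 180<c[1]<280: print('cap',c,st,plane("top",c,.115))
for u in [(196,200),(243,185),(261,244),(216,262)]: print('rack',plane("top",u,.042).round(3))
E
```

```text
[(array([263.6, 129.9]), [259, 126, 10, 9, 74])] []Traceback (most recent call last):
  File "<stdin>", line 5, in <module>
  File "<stdin>", line 4, in <lambda>
ValueError: min() iterable argument is empty
```

```bash
sed -i 's/(h\[...,1\]>180)&(h\[...,2\]>90)/(h[...,1]>140)\&(h[...,2]>60)/' h.py
python3 - <<'E'
from h import *
v=np.load('v0.npz');a,b=v['a'],v['b']
print([tuple(b[y,x]) for y,x in((234,351),(232,352),(243,224),(242,223))])
A=blobs(red(a)&(np.indices(a.shape[:2])[1]<320),5);B=blobs(red(b),5);print(A,B)
sel=lambda L,uv:min(L,key=lambda q:np.hypot(*(q[0]-uv)))[0]
if B: print(meet([ray("scene",sel(A,(264,135))),ray("top",sel(B,(351,234)))]))
h=cv2.cvtColor(b,cv2.COLOR_RGB2HSV).astype(int)
O=blobs((h[...,0]<20)&(h[...,1]>120)&(h[...,2]>60),3);O=[o for o in O if 190<o[0][0]<270 and 180<o[0][1]<280];print(O)
if O:print(plane("top",O[0][0],.05))
print('mouth top',plane("top",(224,242.5),.11),'scene',plane("scene",(356.5,251),.11))
T=blobs((h[...,0]>80)&(h[...,0]<100)&(h[...,1]>150),10)
for c,st in T:
    if 190<c[0]<270 and 180<c[1]<280: print('cap',c,st,plane("top",c,.115))
for u in [(196,200),(243,185),(261,244),(216,262)]: print('rack',plane("top",u,.042).round(3))
E
```

```text
[(np.uint8(234), np.uint8(80), np.uint8(74)), (np.uint8(234), np.uint8(78), np.uint8(73)), (np.uint8(154), np.uint8(92), np.uint8(56)), (np.uint8(154), np.uint8(92), np.uint8(49))]
[(array([263.3, 134. ]), [258, 125, 12, 21, 145])] [(array([350.4, 233.4]), [345, 229, 11, 10, 77])]
(array([ 0.51707027, -0.27821472,  0.16764783]), [np.float64(3.1082029268543994e-05), np.float64(3.10820292685522e-05)])
[(array([222.9, 242.1]), [220, 239, 7, 7, 34])]
[0.4955013 0.0449075 0.05     ]
mouth top [0.49264023 0.03416193 0.11      ] scene [0.49196587 0.03850766 0.11      ]
rack [0.609 0.123 0.042]
rack [ 0.653 -0.004  0.042]
rack [ 0.492 -0.057  0.042]
rack [0.442 0.063 0.042]
```

```bash
python3 - <<'E'
from h import *
R=down(1.36)
out={}
for n,p in (('g',(.517,-.278,.31)),('m',(.4925,.036,.25))):
    for z in (p[2],p[2]-.08): print(n,inverse_kinematics(p[:2]+(z,),R))
movep((.517,-.278,.31),R); sleep(.3)
s=sense();a,d=camera("wrist"); cv2.imwrite('pics/w0.png',a[...,::-1]); np.savez('w0.npz',a=a,d=d,R=s['tcp_rot'],p=s['position'])
print(s['time_s'],s['position'],blobs(red(a),50))
E
```

```text
g [ 0.79638029  0.32274719 -0.48197009  1.65977266  0.15852274  1.1980215
  0.06689803]
g [ 0.79037499  0.39287656 -0.480884    1.75801291  0.20670582  1.04090398
  0.02484968]
m [ 0.60399722  0.29758979 -0.90807233  1.92293197  0.27001277  1.04825987
 -0.63022003]
m [ 0.56076052  0.41595817 -0.89119482  2.00980984  0.41156137  0.90374734
 -0.76105866]
2.2667 [ 0.51678473 -0.27852391  0.30988834] [(array([283.6, 205.1]), [268, 190, 32, 32, 795])]
```

View pics/w0.png

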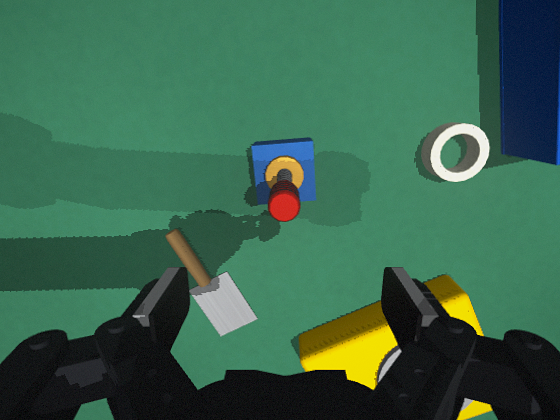

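The wrist view is centred on the red handle's top disc, at about (284,206). The collar is at (285,172) on the blue stand, and nothing is near the fingers. Next: the mouth.

```bash
python3 - <<'E'
from h import *
movep((.4925,.036,.27),down(1.36)); sleep(.3)
s=sense();a,d=camera("wrist"); cv2.imwrite('pics/w1.png',a[...,::-1]); np.savez('w1.npz',a=a,d=d,R=s['tcp_rot'],p=s['position'])
print(s['time_s'],s['position'])
v=np.load('w0.npz');s0=dict(tcp_rot=v['R'],position=v['p']);a,d=v['a'],v['d']
m=red(a)&(a[...,0]>190); L=blobs(m,50);print(L)
c=np.array(L[0][0]);_,Rw,o=pose("wrist",s0)
dep=np.median(d[m]);ry=ray("wrist",c,s0);fz=Rw.T@ry[1];P=ry[0]+ry[1]*dep/fz[2];print('top by depth',P,'plane .179',plane("wrist",c,.179,s0))
h=cv2.cvtColor(a,cv2.COLOR_RGB2HSV).astype(int);m=(h[...,0]>13)&(h[...,0]<26)&(h[...,1]>120);m[:145]=0;m[210:]=0;m[:,:250]=0;m[:,320:]=0
ys,xs=np.nonzero(m);pts=np.stack([xs,ys],1).astype(np.int32);print('collar',cv2.minEnclosingCircle(pts),len(pts))
(cx,cy),r=cv2.minEnclosingCircle(pts);print(plane("wrist",(cx,cy),.062,s0), 'd',d[int(cy-r+2),int(cx)])
E
```

```text
3.825 [0.49277297 0.0352191  0.2699785 ]
[(array([283.8, 206.9]), [271, 194, 27, 27, 566])]
top by depth [ 0.51608412 -0.27773184  0.18167424] plane .179 [ 0.51589822 -0.27852473  0.179     ]
collar ((284.14129638671875, 174.38043212890625), 19.086042404174805) 714
[ 0.51621878 -0.276112    0.062     ] d 0.3654878
```

View pics/w1.png

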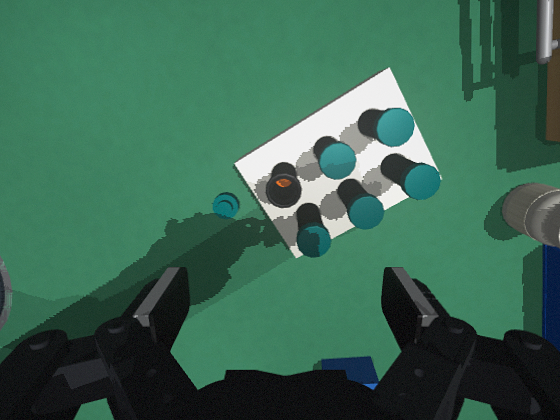

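The open mouth is at about (284,188) with orange inside, the nearest caps are at (314,240) and (336,160), and the loose cap is at (227,205). I need a zoom for the rim circle.

```bash
python3 - <<'E'
import numpy as np,cv2
a=np.load('w1.npz')['a'][150:225,240:330]
g=np.clip(a.astype(float)*1.8,0,255).astype(np.uint8)
cv2.imwrite('pics/c1.png',cv2.resize(g,None,fx=8,fy=8,interpolation=cv2.INTER_NEAREST)[...,::-1])
E
```

```text
(no output)
```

View pics/c1.png

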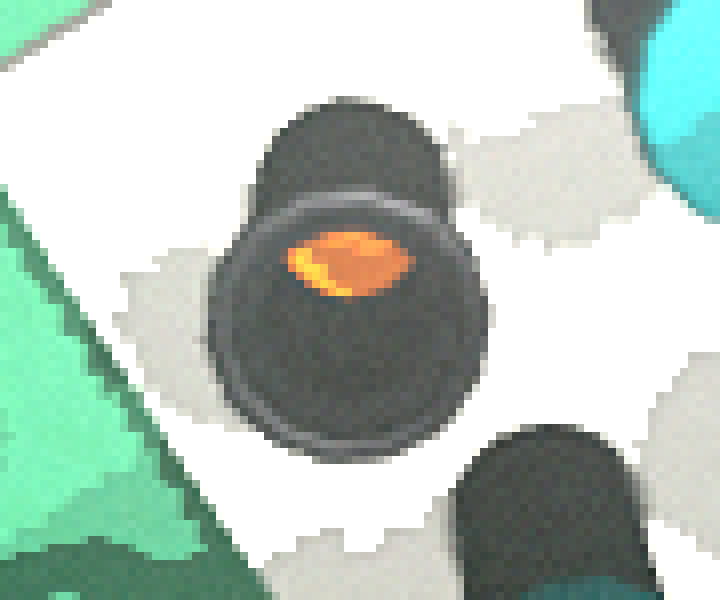

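```bash
python3 - <<'E'
from h import *
v=np.load('w1.npz');s1=dict(tcp_rot=v['R'],position=v['p']);print('m1',plane("wrist",(283.1,190.1),.11,s1),'depth rim',v['d'][206,283],v['d'][190,267:270],v['d'][190,297:300])
P=plane("wrist",(283.1,190.1),.11,s1);_,Rw,o=pose("wrist",s1);print('expected depth',(Rw.T@(P-o))[2])
R2=down(1.36-np.pi); q=inverse_kinematics((P[0],P[1],.27),R2); print(q)
R2=down(1.36-np.pi)
movep((.4925,.036,.27),R2); sleep(.3)
s=sense();a,d=camera("wrist"); np.savez('w2.npz',a=a,d=d,R=s['tcp_rot'],p=s['position']); print(s['time_s'],s['position'])
p,Rw,o=pose("wrist",s); uv=cv2.projectPoints(P[None],cv2.Rodrigues(Rw.T)[0],-Rw.T@o,p['K'],p['dist'])[0].ravel();print('predicted',uv)
x,y=int(uv[0])-45,int(uv[1])-37;print(x,y)
g=np.clip(a[y:y+75,x:x+90].astype(float)*1.8,0,255).astype(np.uint8)
cv2.imwrite('pics/c2.png',cv2.resize(g,None,fx=8,fy=8,interpolation=cv2.INTER_NEAREST)[...,::-1])
E
```

```text
m1 [0.49251735 0.0415118  0.11      ] depth rim 0.29122612 [0.28549248 0.28681242 0.28597403] [0.2896631  0.28606215 0.        ]
expected depth 0.28401928672798576
[ 0.7762616   0.36505347 -1.1653724   1.89019541  0.37126441  1.12963769
  2.40224243]
4.425 [0.49248477 0.0360333  0.26999693]
predicted [283.63912872 190.90567385]
238 153
```

View pics/c2.png

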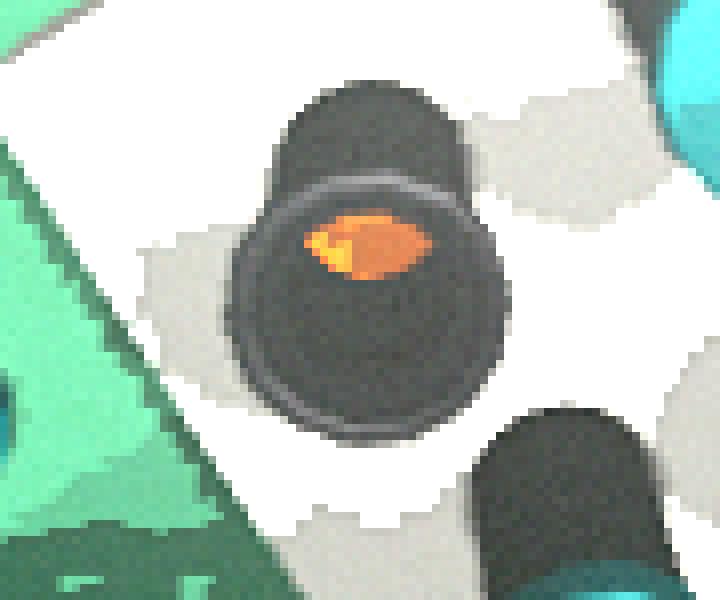

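The wrist didn't turn, so movep seems to pick the half-turn equivalent. I'll use move_joints for the reversed view.

```bash
python3 - <<'E'
from h import *
v=np.load('w2.npz');s2=dict(tcp_rot=v['R'],position=v['p']);P=plane("wrist",(238+368/8-.5,153+307/8-.5),.11,s2);print('m2',P,s2['tcp_rot'][:,0])
q=inverse_kinematics((.4925,.036,.27),down(1.36-np.pi));print(q)
move_joints(q); sleep(.3)
s=sense();a,d=camera("wrist"); np.savez('w3.npz',a=a,d=d,R=s['tcp_rot'],p=s['position']); print(s['time_s'],s['position'],s['tcp_rot'][:,0],s['joint_pos'])
p,Rw,o=pose("wrist",s); uv=cv2.projectPoints(P[None],cv2.Rodrigues(Rw.T)[0],-Rw.T@o,p['K'],p['dist'])[0].ravel();print('predicted',uv)
x,y=int(uv[0])-45,int(uv[1])-37;print(x,y)
g=np.clip(a[y:y+75,x:x+90].astype(float)*1.8,0,255).astype(np.uint8)
cv2.imwrite('pics/c3.png',cv2.resize(g,None,fx=8,fy=8,interpolation=cv2.INTER_NEAREST)[...,::-1])
E
```

```text
m2 [0.49240585 0.04156359 0.11      ] [ 2.09162611e-01  9.77880873e-01 -2.08548028e-05]
[ 0.42916727  0.22167712 -0.67745017  1.90571511  0.15799139  1.06735304
 -0.52372472]
5.025 [0.49250106 0.03598211 0.26999438] [2.09324564e-01 9.77846218e-01 2.03089973e-05] [ 0.42917167  0.22169579 -0.67739962  1.90570172  0.15794788  1.06737628
 -0.523736  ]
predicted [283.47572535 190.83076322]
238 153
```

View pics/c3.png

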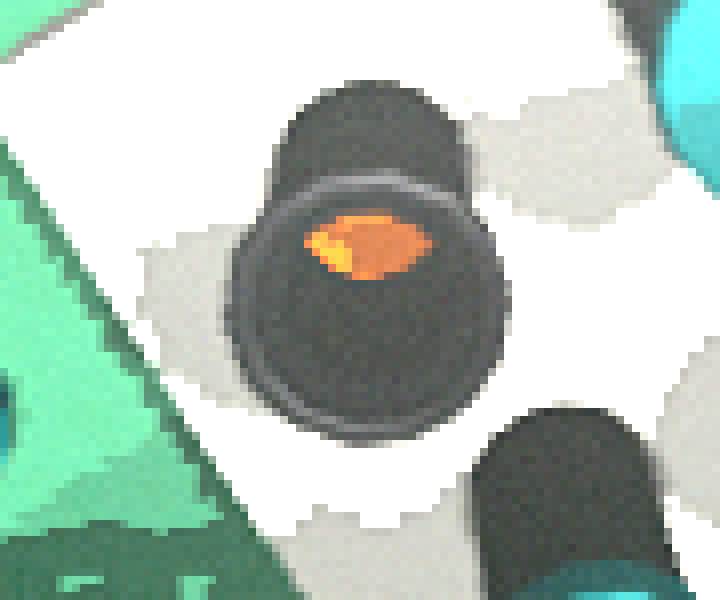

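The view is the same again, with the rim at crop centre (368,307); IK also returned the half-turn equivalent. I'll use the earlier reversed joint solution and find the rim by fitting the contour, checked against the readings so far.

```bash
cat >> h.py <<'E'
def rim(a,uv):
    # lower side of dark tube blob is the free far half of the rim flange
    m=(a.max(2)<75).astype(np.uint8); n,l,st,c=cv2.connectedComponentsWithStats(m)
    i=l[int(uv[1]),int(uv[0])]; cs,_=cv2.findContours((l==i).astype(np.uint8),cv2.RETR_EXTERNAL,cv2.CHAIN_APPROX_NONE)
    q=max(cs,key=len)[:,0].astype(float); q=q[q[:,1]>=uv[1]-5]
    return cv2.fitEllipse(q.astype(np.float32)),len(q),st[i].tolist()
E
python3 - <<'E'
from h import *
for f,uv in (('w1.npz',(283.1,190.1)),('w3.npz',(283.5,190.9))): print(uv,rim(np.load(f)['a'],uv))
move_joints([0.7762616,0.36505347,-1.1653724,1.89019541,0.37126441,1.12963769,2.40224243]); sleep(.3)
s=sense();a,d=camera("wrist"); np.savez('w4.npz',a=a,d=d,R=s['tcp_rot'],p=s['position']); print(s['time_s'],s['position'],s['tcp_rot'][:,0])
P=np.array([.49241,.04156,.11])
p,Rw,o=pose("wrist",s); uv=cv2.projectPoints(P[None],cv2.Rodrigues(Rw.T)[0],-Rw.T@o,p['K'],p['dist'])[0].ravel();print('predicted',uv)
e=rim(a,uv);print(e,plane("wrist",e[0][0],.11,s))
E
```

```text
(283.1, 190.1) (((282.9010009765625, 190.20303344726562), (33.09554672241211, 34.2417106628418), 94.54645538330078), 57, [266, 162, 35, 46, 1044])
(283.5, 190.9) (((283.41571044921875, 191.54356384277344), (31.76500701904297, 34.35165023803711), 87.70233917236328), 60, [266, 163, 36, 46, 1052])
7.85 [0.49251262 0.04154218 0.27001333] [-2.09205313e-01 -9.77871734e-01  9.55269245e-05]
predicted [285.62584634 198.05609907]
(((285.4856872558594, 197.04730224609375), (30.17229652404785, 33.2294921875), 85.65074920654297), 57, [268, 167, 35, 46, 1063]) [0.49233862 0.04064807 0.11      ]
```

The two opposed views agree within 1 mm: mouth (0.4924, 0.0411), gauge axis (0.516, −0.278), grip z about 0.159 (inside the 0.152–0.162 range). Grasping.

```bash
python3 - <<'E'
from h import *
q=inverse_kinematics((.516,-.278,.31),down(1.36)); print(q)
movep((.516,-.278,.31),down(1.36))
R=down(1.36); R=R if R[:,0]@sense()['tcp_rot'][:,0]>0 else down(1.36-np.pi)
sleep(.2); print(move_l((.516,-.278,.165),R,feed=.1,until_force=8))
s=sense();print(s['position'],s['wrist_force'],s['time_s'])
command_gripper(.015,60); sleep(.2)
s=sense();print(s['position'],s['wrist_force'],s['ft_torque'],s['finger_gap'],s['gripper_force'],s['joint_pos'])
move_l((.516,-.278,.33),R,feed=.1); sleep(.3)
s=sense();print(s['position'],s['wrist_force'],s['ft_torque'],s['finger_gap'],s['time_s'],s['tcp_rot'][:,0])
a,_=camera("scene");b,_=camera("wrist"); np.savez('g.npz',a=a,b=b,R=s['tcp_rot'],p=s['position'])
g=np.hstack([cv2.resize(a[60:220,200:340],None,fx=2.5,fy=2.5)[:400],cv2.resize(b[100:420,120:440],(400,400))]);cv2.imwrite('pics/g.png',g[...,::-1])
E
```

```text
[-0.13066722  0.32663107  0.72008059  1.7147287  -0.23022642  1.18687306
  0.43936216]
False
[ 0.51636091 -0.27824692  0.16563059] [0.35403817 0.24997678 0.42338432] 11.4083
[ 0.5159373  -0.27802377  0.16510914] [-2.42305683  0.42231521  1.32010998] [0.0871591  0.15087835 0.0212762 ] 0.024859373284522007 58.697234481805936 [-0.05621868  0.47972438  0.64407957  1.87233862 -0.35945762  0.90739184
  0.5480891 ]
[ 0.51597756 -0.27796467  0.32984781] [ 0.16442166 -0.3433949  -2.91615074] [0.01517972 0.01750645 0.01520686] 0.0247247334727828 14.2917 [2.09241657e-01 9.77863962e-01 1.27142176e-05]
```

View pics/g.png

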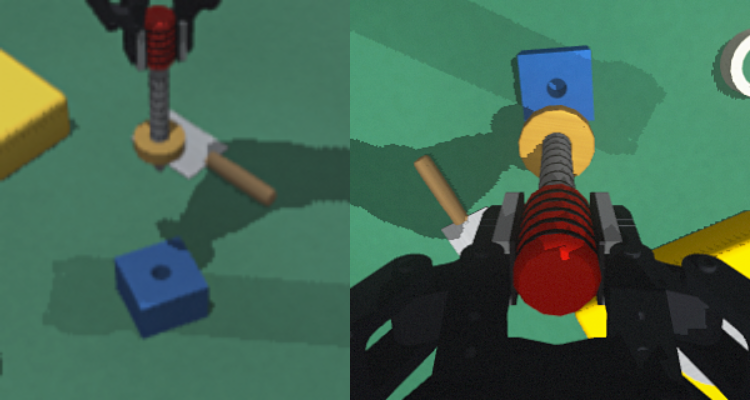

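The gauge is held upright by the red handle, its collar is on the rod, and the stand is empty. Next I measure the collar axis relative to the TCP.

```bash
python3 - <<'E'
from h import *
v=np.load('g.npz');s=dict(tcp_rot=v['R'],position=v['p']);a=v['b']
h=cv2.cvtColor(a,cv2.COLOR_RGB2HSV).astype(int);m=(h[...,0]>10)&(h[...,0]<26)&(h[...,1]>100)&(h[...,2]>60);m[:175]=0;m[260:]=0;m[:,240:];m[:,:245]=0;m[:,325:]=0
print(blobs(m,20))
m=cv2.morphologyEx(m.astype(np.uint8),cv2.MORPH_OPEN,np.ones((3,3)))
for y in range(180,256,3):
    x=np.nonzero(m[y])[0]
    if len(x): print(y,x.min(),x.max(),h[y,x.min()+4,2],end=' | ')
z=s['position'][2]-.103
c=s['position']+[0,0,-.103]; p,Rw,o=pose("wrist",s)
t=np.linspace(0,2*np.pi,72,endpoint=False);C=c+.022*np.stack([np.cos(t),np.sin(t),0*t],1)
pr=lambda X:cv2.projectPoints(X,cv2.Rodrigues(Rw.T)[0],-Rw.T@o,p['K'],p['dist'])[0][:,0]
u=pr(C);print('\nideal top circle',u.min(0),u.max(0)); u=pr(C-[0,0,.014]);print('ideal underside',u.min(0),u.max(0))
E
```

```text
[(array([285. , 209.4]), [255, 184, 61, 58, 2026])]
186 275 295 103 | 189 268 301 100 | 192 265 304 145 | 195 262 308 226 | 198 260 310 228 | 201 259 311 230 | 204 258 312 224 | 207 257 313 225 | 210 256 314 226 | 213 255 315 224 | 216 255 315 223 | 219 255 315 222 | 222 256 314 228 | 225 256 313 228 | 228 259 312 123 | 231 260 311 121 | 234 261 308 119 | 237 265 305 124 | 240 269 271 75 | 
ideal top circle [253.49860732 187.71553749] [316.22232201 247.07588122]
ideal underside [255.25322767 183.14879822] [314.54395456 239.58291399]
```

Collar offset from the TCP is about 0–1 mm, so the gauge is centred. Carry it over and insert, watching lateral force.

```bash
python3 - <<'E'
from h import *
R=sense()['tcp_rot'];R=down(np.arctan2(R[1,0],R[0,0]))
X,Y=.4924,.0406
move_l((X,Y,.33),R,feed=.15); sleep(.4)
s=sense();f0=s['wrist_force'];print(s['position'],f0,s['time_s'])
for z in (.262,.248,.236):
    hit=move_l((X,Y,z),None,feed=.05,until_force=4); s=sense()
    print(z,hit,s['position'].round(4),(s['wrist_force']-f0).round(2),s['ft_torque'].round(3),s['time_s'])
    if hit: break
E
```

```text
[0.49241931 0.0405082  0.32999537] [ 0.08124028  0.09723167 -1.66360591] 17.075
0.262 False [0.4926 0.0406 0.2623] [-0.01 -0.43 -0.34] [ 0.046 -0.032 -0.004] 18.5833
0.248 False [0.4922 0.0405 0.2476] [ 0.43  0.47 -1.36] [0.004 0.007 0.004] 19.0167
0.236 False [0.4922 0.0406 0.2356] [-0.43 -0.51 -0.76] [-0.023 -0.019 -0.01 ] 19.4083
```

```bash
python3 - <<'E'
from h import *
f0=np.array([.08,.10,-1.66]); X,Y=.4924,.0406
for z in (.231,.227,.224,.221,.216,.211):
    hit=move_l((X,Y,z),None,feed=.02,until_force=6); s=sense()
    print(z,hit,s['position'].round(4),(s['wrist_force']-f0).round(2),s['ft_torque'].round(3),s['time_s'])
    if hit or np.hypot(*(s['wrist_force']-f0)[:2])>5: break
E
```

```text
0.231 False [0.4923 0.0406 0.2309] [ 0.55 -0.8  -0.26] [ 0.02   0.045 -0.054] 19.8083
0.227 False [0.4923 0.0406 0.2269] [ 0.33  0.18 -1.19] [0.026 0.042 0.012] 20.1583
0.224 False [0.4924 0.0406 0.224 ] [-0.88  1.09  0.65] [-0.018  0.185  0.029] 20.4583
0.221 False [0.4924 0.0406 0.2208] [-0.27 -0.52  0.84] [-0.003  0.088  0.034] 20.7583
0.216 False [0.4923 0.0406 0.2156] [-0.58  0.36  0.5 ] [-0.015  0.021  0.008] 21.1583
0.211 False [0.4923 0.0406 0.2107] [-0.75 -0.18  0.29] [0.061 0.083 0.002] 21.5583
```

```bash
python3 - <<'E'
from h import *
F=[]
for i in range(10): sleep(.03);F.append(sense()['wrist_force'])
print(np.mean(F,0),np.std(F,0))
s=sense();a,_=camera("scene");b,_=camera("wrist"); np.savez('i.npz',a=a,b=b,R=s['tcp_rot'],p=s['position'])
g=np.hstack([cv2.resize(a[190:310,290:410],(400,400)),cv2.resize(b[100:420,120:440],(400,400))]);cv2.imwrite('pics/i.png',g[...,::-1])
E
```

```text
[ 0.19894968  0.09116802 -1.94708454] [0.48067659 0.59177742 0.43728228]
```

View pics/i.png

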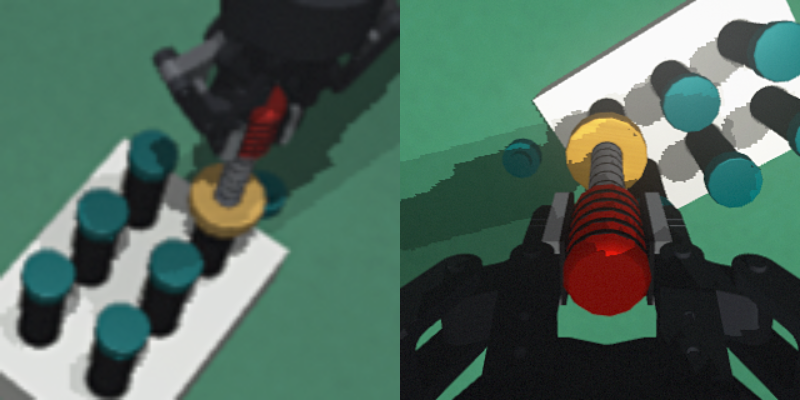

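The collar appears to sit on the rim: the scene view shows it on the open barrel, and in the wrist view it is bigger and nearer the hand, so it has slid up the rod. Keep lowering gently until the stopper is felt.

```bash
cat >> h.py <<'E'
def favg(n=6):
    F=[]
    for i in range(n): sleep(.02);F.append(sense()['wrist_force'])
    return np.mean(F,0)
E
python3 - <<'E'
from h import *
X,Y=.4924,.0406
hit=move_l((X,Y,.176),None,feed=.012,until_force=7); s=sense()
print(hit,s['position'].round(4),s['wrist_force'].round(2),s['time_s']); print(favg(),sense()['ft_torque'],sense()['finger_gap'])
E
```

```text
True [0.4925 0.0406 0.2007] [0.5  0.4  3.73] 23.2167
[0.09341551 0.18577118 3.51467279] [-0.0449977  -0.05499879  0.03649421] 0.02475930622470042
```

```bash
python3 - <<'E'
from h import *
X,Y=.4924,.0406; z=sense()['position'][2]
for i in range(8):
    f=favg(); s=sense(); print(round(z,4),s['position'].round(5),f.round(2),s['time_s'])
    if f[2]>8.5: break
    z-=.0004 if f[2]<6 else .0002
    move_l((X,Y,z),None,feed=.01,until_force=6)
for i in range(6): sleep(.4); print(favg(4).round(2),sense()['position'].round(5),sense()['time_s'])
E
```

```text
0.2007 [0.49237 0.04061 0.20071] [0.3  0.02 3.46] 23.4167
0.2003 [0.49269 0.04063 0.20067] [-0.61 -0.11  5.56] 23.7667
0.1999 [0.49276 0.04062 0.20063] [-1.41  0.15  8.56] 24.1167
[-1.21 -0.71  8.83] [0.49276 0.04061 0.20064] 24.5833
[-1.18 -0.32  8.76] [0.49277 0.04062 0.20063] 25.05
[-1.22 -0.43  8.44] [0.49274 0.04063 0.20063] 25.5167
[-0.97 -0.1   8.77] [0.49276 0.04062 0.20063] 25.9833
[-1.47 -0.35  8.53] [0.49275 0.04061 0.20062] 26.45
[-0.97 -0.4   8.43] [0.49276 0.04063 0.20064] 26.9167
```

The stopper is firm at tip z≈0.0556 (about 54 mm deep), and I held it at 8.5–8.8 N wrist reading for over 2.5 s. Ease the load, release and retreat.

```bash
python3 - <<'E'
from h import *
X,Y=.4926,.0406
move_l((X,Y,.2003),None,feed=.01); print(favg())
command_gripper(.06); sleep(.2); print(favg(),sense()['finger_gap'])
move_l((X,Y,.32),None,feed=.1); sleep(.3)
s=sense();a,_=camera("scene");b,d=camera("wrist");np.savez('f.npz',a=a,b=b,d=d,R=s['tcp_rot'],p=s['position'])
print(s['time_s'],s['position'])
g=np.hstack([cv2.resize(a[190:310,290:410],(400,400)),cv2.resize(b[100:300,185:385],(400,400))]);cv2.imwrite('pics/f.png',g[...,::-1])
m=red(b)&(b[...,0]>150);L=blobs(m,50);print(L);c=L[0][0];print('top of grip',plane("wrist",c,.0557+.161,s),'depth',np.median(d[m]))
P=plane("wrist",c,.0557+.161,s);_,Rw,o=pose("wrist",s);print('expected depth',(Rw.T@(P-o))[2])
h=cv2.cvtColor(b,cv2.COLOR_RGB2HSV).astype(int);k=(h[...,0]>10)&(h[...,0]<26)&(h[...,1]>100)&(h[...,2]>60)
print(blobs(k,200)); q=max(blobs(k,200),key=lambda t:t[1][4] if 230<t[0][0]<340 and 120<t[0][1]<260 else 0); x,y,w,hh,_=q[1]
pr=[]; Rcv=cv2.Rodrigues(Rw.T)[0]; p=camera_params("wrist"); t=np.linspace(0,6.28,60)
for z in(.124,.11): 
    u=cv2.projectPoints(np.stack([.4924+.022*np.cos(t),.0411+.022*np.sin(t),0*t+z],1),Rcv,-Rw.T@o,p['K'],p['dist'])[0][:,0]; print('collar expect',z,u.min(0),u.max(0))
E
```

```text
[-0.55445321  0.02543369  6.80656865]
[-0.0568019  -0.12723591  0.41965527] 0.06000972796980045
29.65 [0.49253667 0.04058148 0.31976967]
[(array([288.3, 218. ]), [273, 203, 32, 31, 770])]
top of grip [0.49472468 0.04018804 0.2167    ] depth 0.23089184
expected depth 0.23140256241457843
[(array([538.5,  68.4]), [517, 0, 43, 146, 4389]), (array([285.7, 179.5]), [264, 163, 44, 39, 933])]
collar expect 0.124 [262.51632851 164.06395476] [307.87129939 208.290018  ]
collar expect 0.11 [263.46812008 161.68981559] [307.00285135 204.26908525]
```

View pics/f.png

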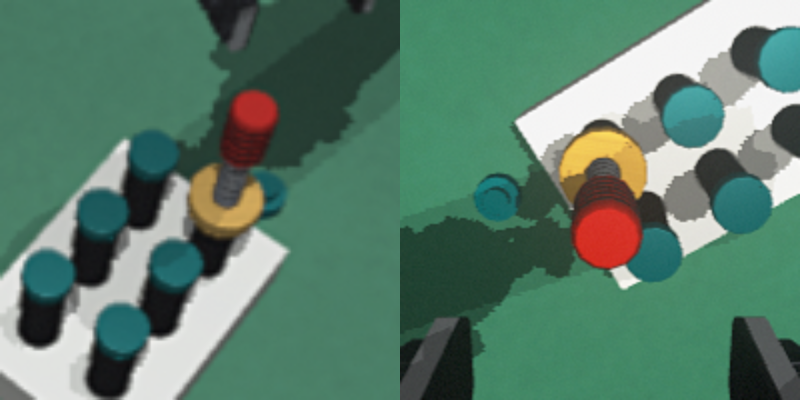

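The gauge stands upright. The collar is where it should be for sitting on the rim, the grip-top height agrees to 0.5 mm, and the caps look undisturbed.

```bash
python3 -c "
from rig import *
print(finish_job())"
```

```text
the job is handed in; nothing more can be done
None
```

The gauge is standing upright in the open barrel with its collar on the rim, and the job is handed in: the stopper sits about 54 mm below the rim, found by holding the rod on it for over two seconds at an estimated 6–9 N.

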